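Pulse-spin on the microcentrifuge

TASK

Give the tubes in the small white centrifuge a quick pulse spin. First switch it on by pressing the green-marked far end of the black rocker, because the lid lock only catches with the power on; then push the open lid down until the lock holds it shut by itself. Only then press the orange pulse key fully down and finish with it still held down; do not press the green start key, and leave the bottle, the tip box and the marker beside the machine where they are.

Things in the scene. Friction and masses are not known exactly. Their poses are not given: they have to be found in the camera images.
- centrifuge: white bench microcentrifuge, 260 (x) x 210 (y) x 105 mm to its deck, fixed to the bench by its feet; origin: centre of its underside, x axis from the sloping control panel at the front (-x end, towards the robot) to the lid hinge at the back, y to its left, z up. The panel rises 0.26 rad (15 deg) towards the back; panel controls move along or tilt about the panel, so their press direction in this frame is (0.257, 0, -0.966), though pressing straight down also works
- power_rocker (a joint): black mains rocker, 38 x 26 mm, at the left of the panel; 0 = off (far end raised about 4 mm, near end down), 0.36 rad = on (far end down); it snaps over past the middle and stays; about 2 to 3 N on the far end turn it
- power_rocker_on_end (a point): top surface of the rocker's far end (the one nearer the lid, with a short green bar), 13 mm from the rocker's pivot, about 105 mm above the bench when off; press it down about 5 mm
- lid (a joint): white lid with a round clear window, hinged at the back, 158 mm long from hinge to front edge, 204 mm wide, 10 mm thick; 0 = hard down, 0.9 rad = open. A spring holds it open (about 1 N at the front edge when open, 3 N near shut). While the machine is on, a sprung lock catches it at the very bottom, with about 2 N more over the last 12 mm, and it then stays at about 0.02 rad when let go; while off, it springs up again
- lid_lip (a point): middle of the top of the grey ribbed pad (18 x 90 mm) on the lid's front edge, 148 mm from the hinge axis; moves with the lid; shut, it is 34 mm in front of the machine's origin and 120 mm above the bench
- lid_hinge (a point): middle of the lid's hinge axis (parallel to the machine's y), 114 mm behind the machine's origin, 112 mm above the bench
- pulse_key (a joint): orange pulse key at the right of the panel, cap 24 x 30 mm, standing 8 mm proud of the panel; 0 = up, 0.004 m = fully down; springs back; 2 N start it, about 5 N hold it fully down
- pulse_key_top (a point): middle of the orange key's top face, about 98 mm above the bench; moves with the key
- start_key (a joint): green start key in the middle of the panel, same size, 68 mm to the left of the orange one; 0 = up, 0.004 m = down; leave it alone
- start_key_top (a point): middle of the green key's top face
- medium_bottle: plastic bottle with white cap, 44 x 45 x 88 mm, standing to the right of the machine; origin: centre of its underside
- tip_box: blue pipette-tip box with clear lid, 87 x 118 x 79 mm, to the left of the machine; origin: centre of its underside
- marker: green and white marker pen, 17 x 135 x 16 mm, lying to the left of the machine's panel; origin: under its middle

How it is judged (in metres and radians):
On the way, in this order (a step that is already met when the one before it is completed fails the run):
1. the mains rocker is on (value of joint power_rocker above 0.3 rad), for 0.2 s.
2. the lid is locked shut and stays so untouched (value of joint power_rocker above 0.3 rad and value of joint lid below 0.05 rad and contact force between the arm and lid below 0.2 N), for 0.3 s.
3. the pulse key is held down by the fingers (value of joint power_rocker above 0.3 rad and value of joint lid below 0.05 rad and value of joint pulse_key above 0.003 m and contact force between the fingers and pulse_key above 1 N), for 0.5 s.
At the end, for the whole second after the job is handed in: The rocker is on (over 0.30 rad), the lid is locked shut (under 0.05 rad) with nothing of the robot on it, and the fingers hold the orange key at least 3 of its 4 mm down with more than 1 N; the green key is up (all of step 3 and contact force between the arm and lid below 0.2 N and value of joint start_key below 0.001 m); the arm keeps its last pose, push and grip.
It fails at once if the pulse key is pressed before the machine is on and the lid shut (value of joint pulse_key above 0.0015 m and (value of joint power_rocker below 0.25 rad or value of joint lid above 0.07 rad)).
It fails at once if the green start key is pressed (value of joint start_key above 0.0015 m).
It fails at once if the bottle, tip box or marker is shifted by over 20 mm, lifted or knocked over (distance of any of medium_bottle, tip_box, marker from where it was at the start of the episode above 0.02 m or angle between any of medium_bottle, tip_box's own z axis and vertical above 0.3 rad).
It also fails if it takes over 51 s, if anything falls off the work surface, if the arm or the gripper's body presses on something with over 40 N, if the wrist force passes 120 N, or if a joint passes its speed limit or range.

ROBOT

A 6-joint arm with a two-finger parallel gripper is mounted at the origin on a cart in front of the work surface, level with it; the furniture and walls round the work are solid. World frame = base frame: x ahead of the robot, y to its left, z up, the work surface at z = 0. Lengths are in m, angles in degrees, forces in N, time in s.
With the tool pointing down it reaches from about 0.35 to 0.875 m from the base axis. Payload 4.2 kg.
Tool frame: the origin (TCP) lies midway between the tips of the shut fingers; the grasp point (between the pads) lies 19 mm behind it; z points along the fingers, y is the direction in which the jaws open and shut (so a half turn about z gives the same grasp; the last joint's range is limited). The gripper opens to 87 mm and grips with 3 to 60 N. Pads are 19 mm wide; open, the fingers measure 117 mm over their backs; the gripper's body (75 mm by 190 mm) begins 51 mm behind the grasp point.
Start: joints at [-62.246, 22.042, 0.453, 0, -68.411, -14.817], TCP at [0.14, -0.609, 0.223] pointing down, gripper open.
Joint ranges: [-179.83, 179.83], [-69.29, 118.12], [-61.27, 80.66], [-181.25, 117.63], [-171.15, -9.14], [-177.46, 177.46]. Speed limits (degrees/s): [159.86, 159.86, 180, 180, 180, 180].

INTERFACE

Orientations are given as a 3x3 rotation matrix whose columns are the frame's x, y, z axes.
In Python, from station import r gives the robot as it stands.
- The arm moves only by the tool carry_out, never from a script. Its argument "steps" is a list of rows, each a list of 2 entries, a list of its own where there are three numbers: the shift along the tool's x, y, z in cm, then the turn about the tool's z in degrees. In form: [[[x, y, z], twist], ...]. A call has 1 to 20 rows; each row is the pose to reach, as a shift and turn from the pose measured when the call began, along the tool's axes at that moment; what a row does not reach only later rows make up. A row lasts 1/10 s, in which the tool goes at most 50 mm and 8.59 degrees, less where a joint would pass 70% of its speed; a pose out of reach is approached as far as the arm can. A call with a gripper value outside its range is refused whole. "gripper" is the gripper's target within -1 to 1 (fully open at 1, half-way at 0, shut at -1), set as the call begins (left out, the last holds). The fingers move at their own pace and stop on an object; the grip force is fixed at half the most. Time passes only in rows, so rows that repeat a pose let the fingers close. It gives the time, the measured TCP pose, the force and the opening at its end, in the units of the state.
- r.sense(): the state, without advancing time (a new reading comes with each control period).
- r.capture(name): name is "scene" or "top"; returns the picture (480x640x3 uint8, red, green, blue); there is no depth.
- r.calibration(name): a dict with "camera_matrix" (3x3 intrinsics, pixels), "world_from_camera" (4x4, takes a point from camera to world coordinates). Camera axes: x right, y up, looking along -z (the intrinsics and any distortion apply to the point x, -y, -z); pixel columns grow to the right and rows downward; lengths in m; the calibration is good to about 2 mm. A picture is of the moment at which its call begins. calibration takes no time and is no camera call.
- r.finish_job(): hands the job in, once; it reports no verdict.
Trained networks look in the newest picture that a camera, given by its name, has taken for a name from the list of things; names that differ only in an ending like _2 or _b are one class to them, and where a whole thing is asked for, a point or a joint stands for the part that bears it (a point fixed in the world has none). Each returns a list of dicts, best first, with "confidence" (0 to 1); they miss things now and then, are a little off and sometimes report something else, mostly with a low value. They report only what shows in the picture. A call takes as long as a camera call.
- r.cut_out(camera, target): "pixels" (480x640 bool, what is visible of it).
- r.place_of(camera, target): "centre" ([x, y, z] in m, in world coordinates, good to about 4 mm: a listed point, or the origin of a listed thing).
The state is a dict: "time_s": time; "joints": joint angles; "joint_velocities": joint speeds; "effort": joint torques, N m; "tcp_pos": TCP position; "ee_rot": TCP orientation; "wrist_force": force on the tool from outside, world axes, zero at the start; "moment": the same for the moment, N m; "gripper_width": opening from 0.0 (shut) to 1.0 (fully open).
Only numpy, scipy, OpenCV 4.12 (cv2) and the standard library are available. Lean on these libraries where they do the work, as an engineer would, in place of code of your own. Each camera call takes 0.05 s, during which the arm holds its last target. There are 200 camera calls.

## Working session

There is one attempt and no reset: what is moved stays moved. The work goes in short steps, Python scripts to look and compute and a tool call to move; the robot and the scene stay as the last step left them, time stands still between calls to the robot, and variables do not carry over. Pictures are saved under pics/ and viewed, about 8 in all and at most 12, crops included, and the job is handed in when it is done.

Besides the shell and the picture viewer there is one more tool, called in YAML: its name, and indented under it one key for each argument. carry_out: Moves the arm, as the interface text tells. Its arguments: {"type":"object","properties":{"steps":{"type":"array","items":{"type":"array"}},"gripper":{"type":"number"}},"required":["steps"]}

```bash
mkdir -p pics
python3 - <<'E'
from station import r
import cv2,numpy as np
ims=[]
for c in("scene","top"):
    im=r.capture(c); cv2.imwrite(f"pics/{c}0.png",im[:,:,::-1])
    for t in["centrifuge","power_rocker_on_end","lid_lip","lid_hinge","pulse_key_top","start_key_top","medium_bottle","tip_box","marker"]:
        print(c,t,[(np.round(d["centre"],4).tolist(),round(d["confidence"],2)) for d in r.place_of(c,t)[:2]])
    k=r.calibration(c);print(np.round(k["world_from_camera"],3).tolist(),np.round(k["camera_matrix"],1).tolist())
s=r.sense();print(s)
E
```

```text
scene centrifuge [([0.5775, -0.1326, 0.0045], 0.76)]
scene power_rocker_on_end [([0.5004, -0.0515, 0.1072], 0.69)]
scene lid_lip [([0.6063, -0.1354, 0.2348], 0.62)]
scene lid_hinge [([0.6906, -0.1438, 0.114], 0.67), ([0.5025, -0.0497, 0.1077], 0.3)]
scene pulse_key_top [([0.4673, -0.1863, 0.1024], 0.68), ([0.6934, -0.1443, 0.1164], 0.59)]
scene start_key_top [([0.4787, -0.1193, 0.0959], 0.57)]
scene medium_bottle []
scene tip_box [([0.6283, 0.0263, 0.002], 0.86)]
scene marker [([0.4643, 0.0241, 0.0004], 0.62)]
[[-0.557, 0.556, -0.617, -0.016], [-0.831, -0.378, 0.409, 0.32], [-0.006, 0.74, 0.673, 0.722], [0.0, 0.0, 0.0, 1.0]] [[558.9, 0.0, 314.2], [0.0, 558.9, 231.1], [0.0, 0.0, 1.0]]
top centrifuge [([0.5765, -0.1321, -0.0044], 0.67)]
top power_rocker_on_end [([0.5015, -0.0544, 0.108], 0.76)]
top lid_lip [([0.6098, -0.1341, 0.2362], 0.71)]
top lid_hinge [([0.6919, -0.1474, 0.1065], 0.67)]
top pulse_key_top [([0.468, -0.1793, 0.1024], 0.7)]
top start_key_top [([0.4757, -0.1169, 0.0961], 0.79)]
top medium_bottle [([0.5641, -0.2911, -0.0036], 0.85), ([0.6094, -0.137, 0.234], 0.64)]
top 
[... 360 characters left out ...]
9e-04,
       -6.84119216e+01, -1.48170574e+01]), 'joint_velocities': array([-0.06896302,  0.04312047,  0.03502913, -0.00953359,  0.0064904 ,
        0.1013359 ]), 'effort': array([-2.02627216e-04, -3.90474701e+01,  1.87627298e+01,  4.22444880e+00,
        1.54972030e-02, -2.29986722e-05]), 'tcp_pos': array([ 0.13994553, -0.60909657,  0.2225589 ]), 'ee_rot': array([[-9.74618729e-01, -2.23871242e-01,  1.22354850e-05],
       [-2.23871242e-01,  9.74618729e-01,  9.07884719e-06],
       [-1.39574256e-05,  6.10924129e-06, -1.00000000e+00]]), 'wrist_force': array([ 0.14839027, -0.35906144,  0.13217821]), 'moment': array([ 0.01846784, -0.00518917, -0.01722874]), 'gripper_width': 1.0024796169934551}
```

View pics/scene0.png

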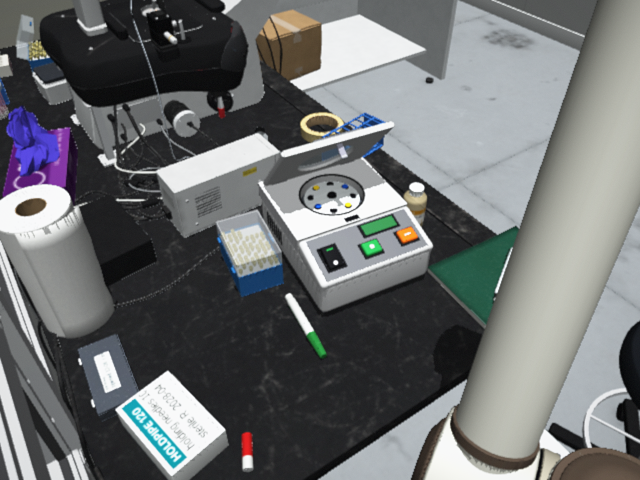

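View pics/top0.png

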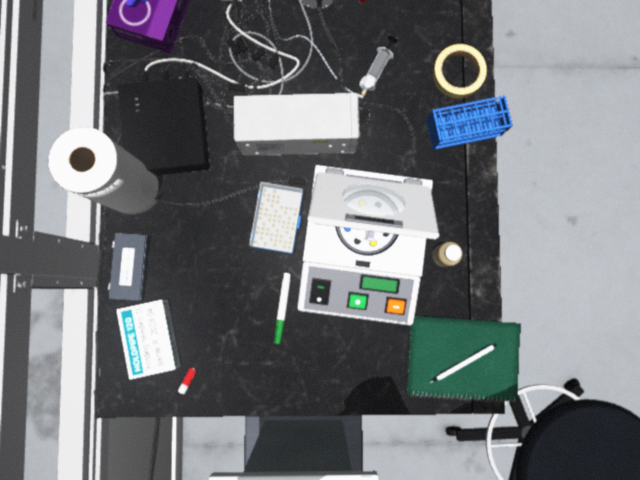

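The scene shows the lid open, with the rocker at (331,256), the green key at (372,246) and the orange key at (407,235). In the top view they are at (319,290), (358,301) and (396,307). I'll refine these positions with mask rays.

```bash
cat > h.py <<'E'
from station import r
import numpy as np
def ray(c,uv,z):
    k=r.calibration(c);T=np.array(k["world_from_camera"]);K=np.array(k["camera_matrix"])
    d=np.linalg.inv(K)@[uv[0],uv[1],1];d=T[:3,:3]@[d[0],-d[1],-d[2]];o=T[:3,3]
    return o+d*(z-o[2])/d[2]
def shift(p):  # world target -> tool shift in cm
    s=r.sense();return np.round(np.array(s["ee_rot"]).T@(np.array(p)-s["tcp_pos"])*100,2)
E
python3 - <<'E'
from h import *
for c in("scene","top"):
    for t,z in(("pulse_key",.096),("start_key",.096),("power_rocker",.1)):
        for d in r.cut_out(c,t)[:1]:
            v,u=np.nonzero(d["pixels"]);print(c,t,len(u),round(d["confidence"],2),u.mean().round(1),v.mean().round(1),ray(c,(u.mean(),v.mean()),z).round(4))
import cv2
D=dict(hinge=(.6913,-.1456),org=(.577,-.1324),lip=(.608,-.1348))
L=dict(hinge=(.114,0),org=(0,0),lip=(.028,0))
from scipy.optimize import least_squares
P=np.array([(.4772,-.1181),(.4677,-.1828)])
def f(q):
    x,y,a,kx,ky=q;R=np.array([[np.cos(a),-np.sin(a)],[np.sin(a),np.cos(a)]]);t=[x,y]
    e=[R@L[k]+t-D[k] for k in L]+[R@[kx,ky]+t-P[0],R@[kx,ky-.068]+t-P[1]]
    return np.ravel(e)
q=least_squares(f,[.577,-.132,-.1,-.1,0]).x;print(q.round(4),(f(q)*1000).round(1))
a=q[2];R=np.array([[np.cos(a),-np.sin(a)],[np.sin(a),np.cos(a)]])
print("rocker local",R.T@(np.array([.501,-.053])-q[:2]))
print("pulse",R@[q[3],q[4]-.068]+q[:2]); print("rocker shift",shift([.499,-.053,.125]))
E
```

```text
scene pulse_key 240 0.48 407.0 235.1 [ 0.4642 -0.1819  0.096 ]
scene start_key 256 0.83 370.9 247.8 [ 0.4738 -0.114   0.096 ]
scene power_rocker 372 0.76 331.9 256.8 [ 0.4888 -0.0478  0.1   ]
top pulse_key 232 0.6 395.8 305.5 [ 0.4687 -0.1855  0.096 ]
top start_key 221 0.6 357.2 300.7 [ 0.4776 -0.1173  0.096 ]
top power_rocker 307 0.73 319.5 291.3 [ 0.4944 -0.0508  0.1   ]
[ 0.5785 -0.1317 -0.1248 -0.1029  0.0022] [ 0.3 -0.3  1.5  0.7 -1.7 -0.4 -0.5  1.4  0.5 -1.4]
rocker local [-0.086662    0.06845483]
pulse [ 0.46821826 -0.18418562]
rocker shift [-47.44  46.16   9.76]
```

carry_out:
  gripper: -1
  steps:
    - [[-3, 3, 0], 2]
    - [[-6, 6, 0], 4]
    - [[-9, 9, 0], 6]
    - [[-12, 12, 0], 8]
    - [[-15, 15, 0], 10]
    - [[-18, 18, 0], 12]
    - [[-21, 21, 0], 14]
    - [[-24, 24, 0], 16]
    - [[-27, 27, 0], 18]
    - [[-30, 30, 1], 20]
    - [[-33, 33, 2], 20]
    - [[-36, 36, 3], 20]
    - [[-39, 39, 4], 20]
    - [[-42, 42, 5], 20]
    - [[-45, 45, 6], 20]
    - [[-47.6, 46.2, 7], 20]
    - [[-47.6, 46.2, 8], 20]
    - [[-47.6, 46.2, 8.5], 20]
    - [[-47.6, 46.2, 8.5], 20]

```text
time_s: 3.2
tcp_pos: [0.4992, -0.0529, 0.1367]
ee_rot: [[-0.992, 0.124, -0.002], [0.124, 0.992, -0.0], [0.002, -0.001, -1.0]]
wrist_force: [-0.4, 0.4, -0.4]
gripper_width: 0.005
```

Run:
```python
from h import *
import cv2
a=r.capture("top")[200:360,240:460];b=r.capture("scene")[160:320,250:470]
cv2.imwrite("pics/1.png",cv2.resize(np.vstack([a,b])[:,:,::-1],None,fx=1.85*2**.5/1.4,fy=1.85,interpolation=cv2.INTER_CUBIC))
s=r.sense();print(s["tcp_pos"],s["ee_rot"],s["wrist_force"],s["gripper_width"],s["time_s"],shift([.501,-.052,.1]))
```

```text
[ 0.49999219 -0.05303335  0.13792789] [[-9.92288803e-01  1.23946960e-01  2.85909385e-04]
 [ 1.23946938e-01  9.92288843e-01 -9.43091164e-05]
 [-2.95394021e-04 -5.81442874e-05 -9.99999955e-01]] [ 0.01058707 -0.36730015 -0.01025185] 0.007934891223191009 3.3 [-0.09  0.12  3.79]
```

View pics/1.png

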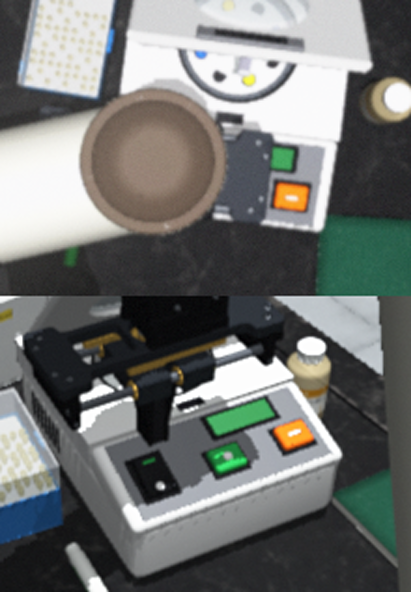

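The shut fingers are above the rocker's far end, with the green bar just below them at crop position (150,462). Pressing now.

carry_out:
  steps:
    - [[-0.1, 0.1, 1.5], 0]
    - [[-0.1, 0.1, 2.6], 0]
    - [[-0.1, 0.1, 3.1], 0]
    - [[-0.1, 0.1, 3.4], 0]
    - [[-0.1, 0.1, 3.6], 0]
    - [[-0.1, 0.1, 3.8], 0]
    - [[-0.1, 0.1, 3.9], 0]
    - [[-0.1, 0.1, 3.9], 0]
    - [[-0.1, 0.1, 3.9], 0]

```text
time_s: 4.2
tcp_pos: [0.502, -0.0523, 0.1016]
ee_rot: [[-0.992, 0.123, 0.003], [0.123, 0.992, -0.001], [-0.003, -0.0, -1.0]]
wrist_force: [-3.6, -0.6, 13.9]
gripper_width: 0.011
```

carry_out:
  steps:
    - [[0, 0, -1], 0]
    - [[0, 0, -4], 0]
    - [[0, 0, -8], 0]
    - [[0, 0, -12], 0]
    - [[0, 0, -16], 0]
    - [[0, 0, -18], 0]
    - [[0, 0, -18], 0]

```text
time_s: 4.9
tcp_pos: [0.5026, -0.0519, 0.2852]
ee_rot: [[-0.992, 0.122, 0.01], [0.122, 0.992, 0.001], [-0.01, 0.002, -1.0]]
wrist_force: [0.1, 0.0, -0.3]
gripper_width: 0.001
```

Run:
```python
from h import *
import cv2
b=r.capture("scene")[190:300,290:450]
cv2.imwrite("pics/2.png",cv2.resize(b[:,:,::-1],None,fx=4,fy=4,interpolation=cv2.INTER_CUBIC))
s=r.sense();print(s["tcp_pos"],s["wrist_force"],s["time_s"])
for t in("lid_lip","power_rocker_on_end"):print([(np.round(d["centre"],4),d["confidence"]) for d in r.place_of("scene",t)[:2]])
# lip path: finger centre offset 4 mm behind lip centre
a=-.1248;o=np.array([.5785,-.1317])
for th in np.arange(.95,-.03,-.1).tolist()+[.0,-.02]:
    x=.114-.148*np.cos(th)+.008*np.sin(th);z=.112+.148*np.sin(th)+.008*np.cos(th)
    p=[o[0]+x*np.cos(a),o[1]+x*np.sin(a),z];print(round(th,2),np.round(p,4),shift(p))
```

```text
[ 0.50148422 -0.05184301  0.28274691] [-0.25884105  0.51930138 -0.25618388] 4.95
[(array([ 0.606 , -0.133 ,  0.2338]), 0.92)]
[(array([ 0.5058, -0.0505,  0.1045]), 0.63)]
0.95 [ 0.6127 -0.136   0.237 ] [-12.17  -6.95   4.33]
0.85 [ 0.6007 -0.1345  0.2285] [-10.96  -6.95   5.19]
0.75 [ 0.5896 -0.1331  0.2187] [-9.84 -6.95  6.16]
0.65 [ 0.5795 -0.1318  0.2079] [-8.83 -6.94  7.24]
0.55 [ 0.5706 -0.1307  0.1962] [-7.93 -6.94  8.42]
0.45 [ 0.5628 -0.1297  0.1836] [-7.15 -6.94  9.68]
0.35 [ 0.5564 -0.1289  0.1703] [-6.5  -6.94 11.01]
0.25 [ 0.5513 -0.1283  0.1564] [-5.98 -6.94 12.4 ]
0.15 [ 0.5476 -0.1278  0.142 ] [-5.61 -6.94 13.83]
0.05 [ 0.5453 -0.1275  0.1274] [-5.38 -6.94 15.3 ]
0.0 [ 0.5448 -0.1275  0.12  ] [-5.33 -6.94 16.04]
-0.02 [ 0.5446 -0.1275  0.117 ] [-5.31 -6.94 16.33]
```

View pics/2.png

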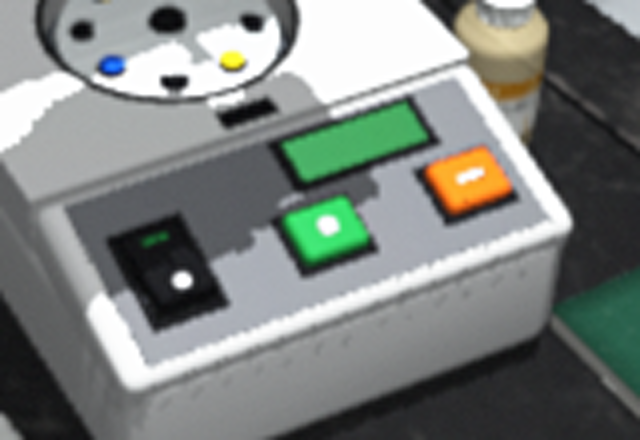

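The rocker at crop (165,265) looks changed, but I can't be sure. I'll compare it directly with the earlier frame.

Run:
```python
import cv2,numpy as np
a=cv2.imread("pics/scene0.png")[236:280,310:358];b=r=None
from station import r
b=r.capture("scene")[236:280,310:358,::-1]
cv2.imwrite("pics/3.png",cv2.resize(np.clip(np.hstack([a,b]).astype(float)*1.6,0,255).astype(np.uint8),None,fx=8,fy=8,interpolation=cv2.INTER_NEAREST))
```

```text
(no output)
```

View pics/3.png

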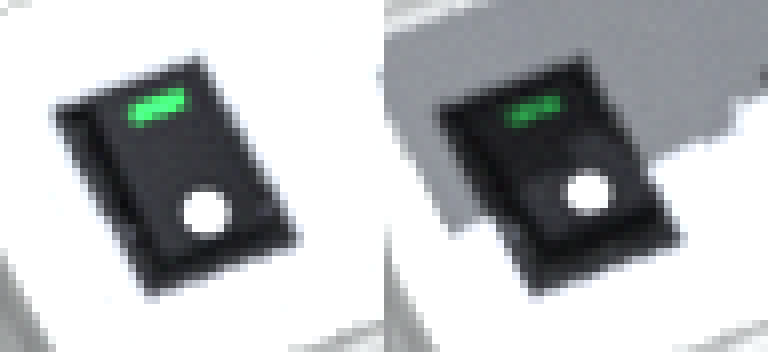

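In the right (current) frame the near end's white dot has moved up and the green bar has dropped, so the rocker is on. Next is the lid, pushed along the lip's arc.

carry_out:
  steps:
    - [[-3, -2, 0], 0]
    - [[-6, -4, 0], 0]
    - [[-9, -6, 0.5], 0]
    - [[-12, -6.9, 1], 0]
    - [[-12.8, -6.9, 2], 0]
    - [[-12.7, -6.9, 3.5], 0]
    - [[-12.2, -6.9, 4.7], 0]
    - [[-11.6, -6.9, 5.2], 0]
    - [[-11, -6.9, 5.7], 0]
    - [[-10.4, -6.9, 6.2], 0]
    - [[-9.9, -6.9, 6.7], 0]
    - [[-9.4, -6.9, 7.2], 0]
    - [[-9, -6.9, 7.8], 0]
    - [[-8.5, -6.9, 8.4], 0]
    - [[-8.1, -6.9, 9], 0]
    - [[-7.7, -6.9, 9.7], 0]

```text
time_s: 6.7
tcp_pos: [0.5682, -0.13, 0.1827]
ee_rot: [[-0.992, 0.123, 0.0], [0.123, 0.992, -0.001], [-0.0, -0.001, -1.0]]
wrist_force: [2.1, 0.6, 1.8]
gripper_width: 0.008
```

Run:
```python
from h import *
import cv2
b=r.capture("scene")[90:310,220:460]
cv2.imwrite("pics/4.png",cv2.resize(b[:,:,::-1],None,fx=2.5,fy=2.5))
a=-.1248;o=np.array([.5785,-.1317])
for th in [.45,.35,.25,.15,.05,0,-.02]:
    x=.12-.148*np.cos(th)+.008*np.sin(th);z=.112+.148*np.sin(th)+.008*np.cos(th)
    p=[o[0]+x*np.cos(a),o[1]+x*np.sin(a),z];print(round(th,2),np.round(p,4),shift(p))
```

```text
0.45 [ 0.5688 -0.1305  0.1836] [-0.21 -0.04 -0.23]
0.35 [ 0.5623 -0.1297  0.1703] [ 0.44 -0.04  1.1 ]
0.25 [ 0.5572 -0.129   0.1564] [ 0.95 -0.03  2.49]
0.15 [ 0.5536 -0.1286  0.142 ] [ 1.31 -0.03  3.93]
0.05 [ 0.5513 -0.1283  0.1274] [ 1.54 -0.03  5.39]
0 [ 0.5507 -0.1282  0.12  ] [ 1.59 -0.03  6.13]
-0.02 [ 0.5506 -0.1282  0.117 ] [ 1.61 -0.03  6.43]
```

View pics/4.png

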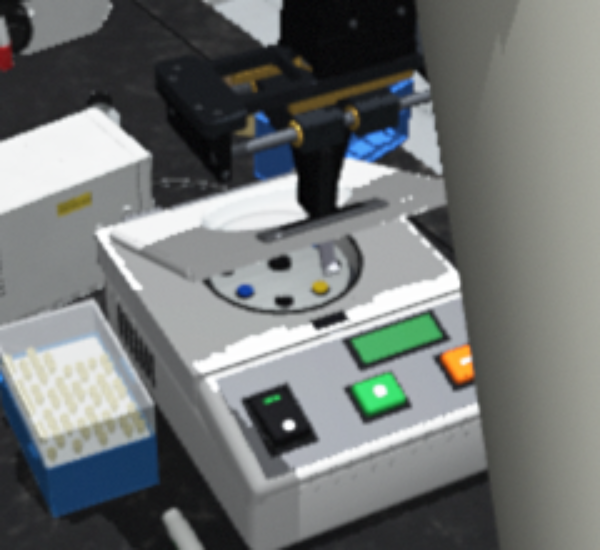

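The fingers sit on the lip at crop (320,215) and the lid is following down. I'll continue to the bottom.

carry_out:
  steps:
    - [[0.2, 0, 0.6], 0]
    - [[0.4, 0, 1.2], 0]
    - [[0.7, 0, 1.9], 0]
    - [[0.9, 0, 2.6], 0]
    - [[1.1, 0, 3.3], 0]
    - [[1.3, 0, 4.0], 0]
    - [[1.4, 0, 4.6], 0]
    - [[1.5, 0, 5.1], 0]
    - [[1.5, 0, 5.6], 0]
    - [[1.6, 0, 6.0], 0]
    - [[1.6, 0, 6.2], 0]
    - [[1.6, 0, 6.3], 0]
    - [[1.6, 0, 6.4], 0]
    - [[1.6, 0, 6.4], 0]

```text
time_s: 8.15
tcp_pos: [0.5512, -0.128, 0.1195]
ee_rot: [[-0.992, 0.122, -0.002], [0.122, 0.992, -0.001], [0.002, -0.001, -1.0]]
wrist_force: [-2.6, 1.5, 12.6]
gripper_width: 0.004
```

carry_out:
  steps:
    - [[0, 0, -1], 0]
    - [[0, 0, -3], 0]
    - [[0, 0, -6], 0]
    - [[0, 0, -9], 0]
    - [[0, 0, -9], 0]
    - [[0, 0, -9], 0]
    - [[0, 0, -9], 0]

```text
time_s: 8.85
tcp_pos: [0.5504, -0.1278, 0.208]
ee_rot: [[-0.992, 0.123, -0.005], [0.123, 0.992, -0.0], [0.005, -0.001, -1.0]]
wrist_force: [0.5, -0.3, -0.7]
gripper_width: 0.004
```

Run:
```python
from h import *
import cv2
b=r.capture("scene")[90:310,220:460]
cv2.imwrite("pics/5.png",cv2.resize(b[:,:,::-1],None,fx=2.5,fy=2.5))
print([(np.round(d["centre"],4),d["confidence"]) for d in r.place_of("scene","lid_lip")[:2]])
for t in ("pulse_key_top",):print([(np.round(d["centre"],4),d["confidence"]) for d in r.place_of("scene",t)[:2]])
s=r.sense();print(s["tcp_pos"],s["wrist_force"],s["time_s"],shift([.468,-.184,.105]))
```

```text
[(array([ 0.5452, -0.1272,  0.1252]), 0.71)]
[(array([ 0.47  , -0.1839,  0.1015]), 0.63)]
[ 0.55068113 -0.1279051   0.20812685] [ 0.2783478  -0.22268765  0.08676487] 9.0 [ 7.48 -6.56 10.35]
```

View pics/5.png

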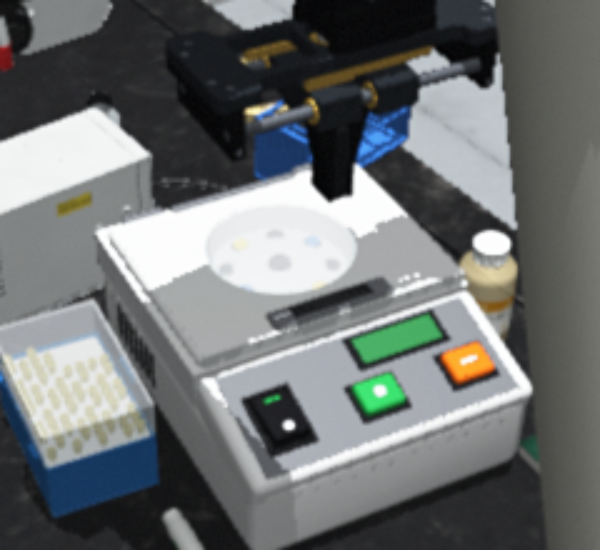

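The lid has stayed shut with the fingers clear of it (lip at z≈0.125). The orange key is at crop (468,363). Moving above it.

carry_out:
  steps:
    - [[2, -1.7, 0], 0]
    - [[4, -3.5, 0], 0]
    - [[6, -5.3, 0], 0]
    - [[7.5, -6.6, 2], 0]
    - [[7.5, -6.6, 5], 0]
    - [[7.5, -6.6, 8], 0]
    - [[7.5, -6.6, 9.3], 0]
    - [[7.5, -6.6, 9.8], 0]
    - [[7.5, -6.6, 9.8], 0]
    - [[7.5, -6.6, 9.8], 0]

```text
time_s: 10.0
tcp_pos: [0.4684, -0.1844, 0.1112]
ee_rot: [[-0.993, 0.122, -0.003], [0.122, 0.993, -0.001], [0.003, -0.002, -1.0]]
wrist_force: [-0.4, 0.2, 0.0]
gripper_width: 0.007
```

Run:
```python
from h import *
import cv2
b=r.capture("scene")[190:300,290:450]
cv2.imwrite("pics/6.png",cv2.resize(b[:,:,::-1],None,fx=4,fy=4,interpolation=cv2.INTER_CUBIC))
s=r.sense();print(s["tcp_pos"],s["wrist_force"],s["time_s"],shift([.468,-.184,.095]))
```

```text
[ 0.46852988 -0.18440837  0.11139089] [-0.41362107  0.14934706  0.75486161] 10.05 [0.05 0.04 1.64]
```

View pics/6.png

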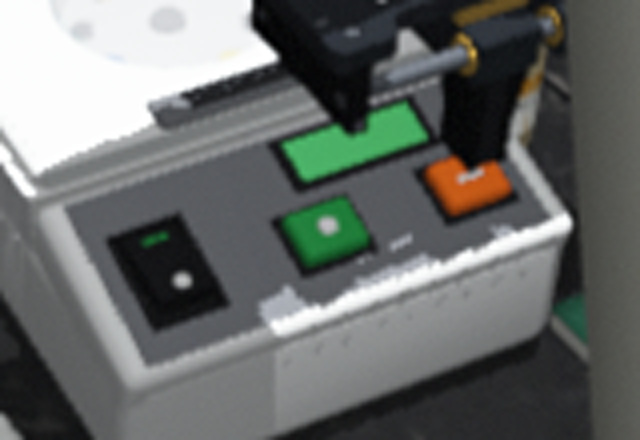

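The fingertip at crop (475,165) is about 1 cm above the orange key at (468,185). Pressing gently.

carry_out:
  steps:
    - [[0, 0, 0.6], 0]
    - [[0, 0, 0.9], 0]
    - [[0, 0, 1.1], 0]
    - [[0, 0, 1.3], 0]
    - [[0, 0, 1.45], 0]
    - [[0, 0, 1.6], 0]
    - [[0, 0, 1.6], 0]
    - [[0, 0, 1.6], 0]

```text
time_s: 10.85
tcp_pos: [0.4695, -0.1846, 0.0965]
ee_rot: [[-0.993, 0.122, -0.0], [0.122, 0.993, -0.002], [-0.0, -0.002, -1.0]]
wrist_force: [0.0, 0.6, 6.4]
gripper_width: 0.001
```

carry_out:
  steps:
    - [[0, 0, 0.1], 0]
    - [[0, 0, 0.2], 0]
    - [[0, 0, 0.3], 0]
    - [[0, 0, 0.3], 0]
    - [[0, 0, 0.3], 0]
    - [[0, 0, 0.3], 0]
    - [[0, 0, 0.3], 0]

```text
time_s: 11.55
tcp_pos: [0.4697, -0.1846, 0.0961]
ee_rot: [[-0.993, 0.12, 0.001], [0.12, 0.993, -0.003], [-0.001, -0.003, -1.0]]
wrist_force: [-5.8, 3.6, 17.6]
gripper_width: 0.004
```

Run:
```python
from h import *
import cv2
b=r.capture("scene")[190:300,290:450]
cv2.imwrite("pics/7.png",cv2.resize(b[:,:,::-1],None,fx=4,fy=4,interpolation=cv2.INTER_CUBIC))
s=r.sense();print(s["tcp_pos"],s["wrist_force"],s["time_s"])
```

```text
[ 0.46973014 -0.18465644  0.09603975] [-5.18606639  3.95731853 18.28352617] 11.6
```

View pics/7.png

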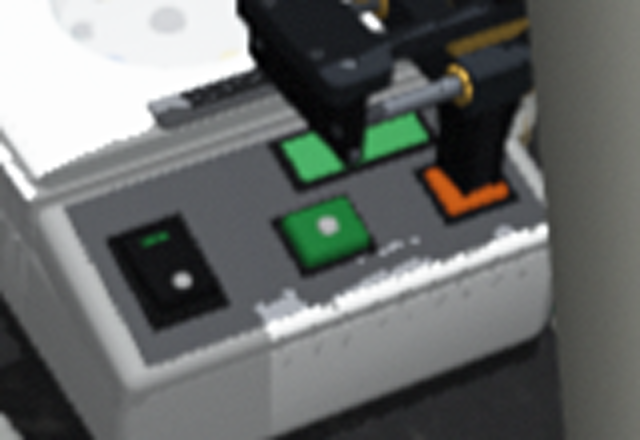

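The force rises to 18 N with no further travel, which suggests a hard stop. I'll check the key's depth against the picture from before the press.

Run:
```python
import cv2,numpy as np
from station import r
o=cv2.imread("pics/6.png");n=cv2.imread("pics/7.png")
f=lambda p:cv2.resize(p[120:240,400:540],None,fx=2.7,fy=2.7)
cv2.imwrite("pics/8.png",np.hstack([f(o),f(n)]))
s=r.sense();print(s["wrist_force"],s["time_s"])
```

```text
[-5.18606639  3.95731853 18.28352617] 11.6
```

View pics/8.png

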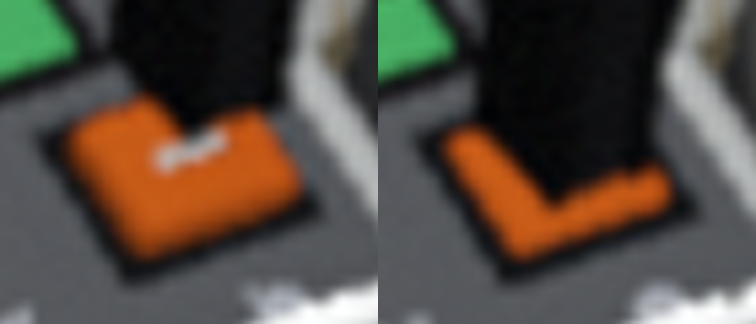

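```bash
python3 -c "
from station import r
r.finish_job(); s=r.sense(); print(s['tcp_pos'],s['wrist_force'],s['time_s'])"
```

```text
the job is handed in; nothing more can be done
the job is handed in; nothing more can be done
```

I switched the centrifuge on, pushed the lid down until it locked, and handed the job in at about 11.6 s with the orange pulse key held down. The hand-in reports no verdict, and it refused a last sensor reading.

- **Rocker:** comparing pictures from before and after the press, the near end is raised and the green-marked far end is down, so it is on.
- **Lid:** it stayed shut after I lifted the fingers clear. The camera put the lip at z ≈ 0.125 m, a little above the locked height of about 0.123 m but within the roughly 4 mm accuracy. The wrist force was then near zero.
- **Pulse key:** it sank visibly in the pictures and reached a hard stop. The extra push raised the force from 6.4 N to about 18 N with only 0.4 mm more movement. I judged the depth from the stop and the pictures, since I had no direct reading of the key.
- **Left alone:** I did not touch the green start key. No move went near the bottle, tip box or marker, but I did not measure their positions again at the end.

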